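# Clear the press, release the catch and hold the press lever down

## Robot

A 6-joint arm with a two-finger parallel gripper is mounted at the origin on the work surface. World frame = base frame: x ahead of the robot, y to its left, z up, the work surface at z = 0. Lengths are in mm, angles in rad, forces in N, time in s.
With the tool pointing down it reaches from about 300 to 775 mm from the base axis. Payload 14.6 kg.
Tool frame: the origin (TCP) lies on the centre line of the jaws, within the pads' length; the fingertips stand 19 mm ahead of it and the grasp point (between the pads) is the TCP (bot.tip_reach is the distance from the TCP to the fingertips, in mm); y points along the fingers, x is the direction in which the jaws open and shut, and the axes are right-handed (so a half turn about y gives the same grasp; the last joint's range is limited). The gripper opens to 85 mm and grips with 20 to 120 N. Pads are 22 mm wide; open, the fingers measure 114 mm over their backs; the gripper's body (76 mm by 85 mm) begins 54 mm behind the grasp point. The pads swing forward as they close: fully open they stand 13 mm farther back than shut.
Start: joints at [-1.178, 0.3, 1.521, -0, 1.321, -0.067], TCP at [244.065, -492.871, 250.281] pointing down, gripper open.
Joint ranges: [-3.03, 3.03], [-0.79, 2.21], [0.23, 2.52], [-1.04, 4.18], [0, 3.07], [-2.55, 2.55]. Speed limits (rad/s): [2.22, 2.22, 2.57, 3.14, 3.14, 3.14].

## Interface

Orientations are given as a unit quaternion [w, x, y, z].
In Python, from rig import bot gives the robot as it stands. Calls block until the motion is done:
- bot.move_to(position, orientation): joint-space move of the TCP to a pose.
- bot.servo_line(position, attitude=None, speed=150, until_force=None): straight line of the TCP; attitude=None keeps the orientation; speed is the mean speed in mm/s. With until_force (N) it stops when the force on the tool has changed by that much, and returns True; else False.
- bot.move_joints(angles): joint-space move.
- bot.move_gripper(opening, grip_force=None): finger opening in mm; grip_force is the grip in N (None keeps the last); returns when the fingers have stopped.
- bot.dwell(seconds).
- bot.ik(position, orientation): joint angles nearest the present ones, or None.
- bot.read_state(): the state.
- bot.read_camera(name): name is "scene" or "side" or "wrist"; returns a dict with "image" (384x512x3 uint8, blue, green, red), "depth" (384x512 float32, mm along the optical axis (not along the pixel's ray), 0 where there is no reading), "fovy" (degrees; the focal length in pixels is half the picture's height over the tangent of half this angle, whatever the lens; pixels are square), "cx", "cy" (the principal point, pixels), "eye" and "attitude" of the camera in the world; the wrist camera has in their place "mount" (4x4, takes a point from camera to tool coordinates, whose origin is the TCP and whose axes are the tool frame's). Camera axes: x right, y down, z forward; pixel columns grow to the right and rows downward; lengths in mm; the calibration is good to about 2 mm. The wrist camera is an equidistant fisheye: a pixel r from the principal point sees the ray r / f radians off the axis. A picture is of the moment at which its call begins: read the wrist's pose just before it.
A pose or a line that the arm cannot do raises bot.MotionError and nothing moves.
- bot.finish_job(): hands the job in, once; it reports no verdict.
The state is a dict: "clock": time; "joint_positions": joint angles; "qvel": joint speeds; "effort": joint torques, N m; "ee_pos": TCP position; "tool_rot": TCP orientation; "ft_force": force on the tool from outside, world axes, zero at the start; "moment": the same for the moment, N m; "grip_width": finger opening in mm.
Only numpy, scipy, OpenCV 4.12 (cv2) and the standard library are available. Lean on these libraries where they do the work, as an engineer would, in place of code of your own. Each camera call takes 0.05 s, during which the arm holds its last target. There are 200 camera calls.

## Task

Someone left the oil canister on the little stand in the lever's way: lift it by its handle, set it down upright on the bench right beside the stand and let go of it. Then flip the press's safety catch all the way outwards, and only then pull the lever with the round black grip all the way down towards the stand, to its stop, and finish while still holding it there, so that the ram stays down on the bush. Do not drop or tip the canister, and leave the wrench, carton and bearing alone.

Things in the scene. Friction and masses are not known exactly. Their poses are not given: they have to be found in the camera images.
- press: Cream bench press, fixed. Origin on the bench straight below the lever's hub; its x points to its back (away from the stand), y to its left, z up. In its frame, mm: dark base plate x -70 to 140, y +-135, 20 high; cream head and column x -30 to 125, y 50 to 120, up to z 185; ram at x 0, y 85, up to z 215. A connecting rod with a brass bush lies under the ram, out to y 215.
- lever_hub (a point): Centre of the lever's hub, on its hinge axis: press frame (0, 0, 120) mm. The hinge axis runs along the press's y.
- lever_grip (a point): Centre of the black drum-shaped grip on the lever's end: 38 mm in diameter, 32 mm long along the hinge axis (press y), with flat end faces; 160 mm from the hub axis. The arm below it is a steel rod 14 mm in diameter. At lever 0 it is straight above the hub (280 mm over the bench).
- lever (a joint): Lever angle, rad: 0 upright (rest), 1.1 lower stop. Grip at press x = -160 sin(angle), y = 0, z = 120 + 160 cos(angle) mm: it arcs towards the stand and down. A spring returns it to 0 when let go: 2.5 N at the grip at 0, 8 N at 1.1. With the catch closed a stop holds it at 0.1 to 0.2: do not force it; a canister on the stand is in its way too. Pulling it lowers the ram.
- catch_pivot (a point): Pivot of the safety catch, on a slim post (14 by 24 mm) on the right (-y) of the lever: press frame (-15, -115, 150) mm. The pivot axis runs along the press's x.
- catch_tab (a point): Grip point of the catch's thumb tab, 50 mm from the pivot. The tab is a steel bar 12 mm thick along the press's x, 14 mm wide, reaching 66 mm from the pivot. Closed, it stands straight up from the pivot, and the catch's nose (58 mm long, 12 mm thick) lies level towards the lever (+y), in front of a lug on the lever's hub.
- catch (a joint): Catch angle, rad: 0 closed, 1.25 flipped fully out (stop); may start up to 0.15. As it grows the tab swings outwards and down, away from the lever, and the nose rises: tab point at press x = -15, y = -115 - 50 sin(angle), z = 150 + 50 cos(angle) mm. It stays where it is left (about 1 N at the tab moves it).
- stand: Low stand, aluminium legs and a steel plate 110 by 110 mm, top 50 mm over the bench, fixed. Stands in front of the lever, about 150 mm from the press origin towards its -x, turned about like the press. Origin on the bench under its centre.
- canister: Closed steel oil canister, 80 mm in diameter, body 90 mm high plus a lid to 99 mm (small black cap to 109 mm), stiff arched handle above; about 0.45 kg. Origin: centre of its underside; z up. It starts on the stand.
- canister_handle (a point): Middle of the handle's level bar, 145 mm above the canister's underside. The bar is round, 10 mm thick, 64 mm long, along the canister's own y axis.
- wrench: Bystander: steel wrench 170 mm long lying on the bench.
- carton: Bystander: cardboard carton 80 by 60 by 50 mm.
- bearing: Bystander: steel bearing ring, 56 mm outside diameter, 22 mm high.

How it is judged:
By the outcome, as a careful person would: the job done as asked, in the order asked, and still so for the second after the job is handed in, while the arm keeps its last pose, push and grip.
It also fails if it takes over 64 s, if anything falls off the work surface, if the arm or the gripper's body presses on something with over 40 N, if the wrist force passes 120 N, or if a joint passes its speed limit or range.

## Working session

There is one attempt and no reset: what is moved stays moved. The work goes in short steps, each a Python script; the robot and the scene stay as the last script left them, time stands still between calls to the robot, and variables do not carry over. Pictures are saved under pics/ and viewed, about 8 in all and at most 12, crops included, and the job is handed in when it is done.

```bash
mkdir -p pics; ls
python3 - <<'E'
from rig import bot
import numpy as np, cv2
ims=[]
for n in ["scene","side"]:
    c=bot.read_camera(n); np.savez(f"pics/{n}0.npz",**{k:np.array(v) for k,v in c.items()})
    cv2.imwrite(f"pics/{n}0.png",c["image"]); print(n,c["fovy"],c["cx"],c["cy"],c["eye"],c["attitude"],(c["depth"]>0).mean())
print(bot.read_state())
E
```

```text
pics
scene 50.4080227048131 252.69500425777116 191.6032413213438 [1101.66998032  493.71802443 1194.60049098] [-0.12333345  0.41830643  0.85743749 -0.27314747] 0.9959208170572916
side 50.80658278855786 255.6030892828267 186.36954860084373 [  3.11721297 776.82172439 960.81573082] [ 0.12136767 -0.27698439  0.86525194 -0.39986074] 0.9959869384765625
{'clock': 0.1, 'joint_positions': array([-1.17762748e+00,  3.00405610e-01,  1.52151949e+00, -3.11743145e-06,
        1.32072282e+00, -6.65802302e-02]), 'qvel': array([-2.32123867e-05, -3.07893884e-03, -2.44509936e-03, -5.44549892e-04,
        2.70575609e-04, -1.53279546e-04]), 'effort': array([ 2.90364995e-03, -5.44373631e+01, -3.62371588e+01,  1.29582386e-05,
        3.00326647e-03,  6.24945028e-05]), 'ee_pos': array([ 243.97933848, -492.70619365,  249.78328828]), 'tool_rot': array([ 0.60099179, -0.60055869,  0.37322335, -0.37261571]), 'ft_force': array([-0.12227845,  0.29672375,  0.03712057]), 'moment': array([ 0.00629836,  0.02034783, -0.00691034]), 'grip_width': 85.37695079266675}
```

View pics/scene0.png

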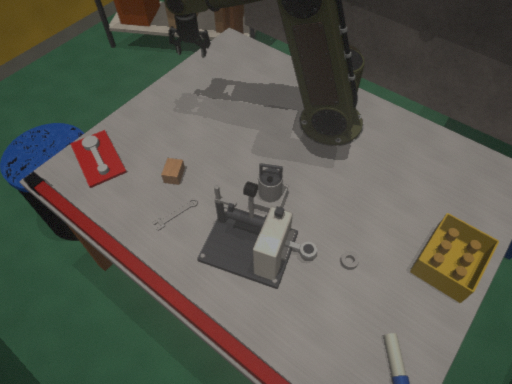

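View pics/side0.png

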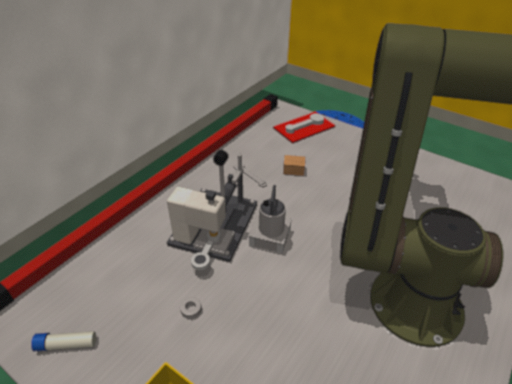

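The scene view has the press at about (250,245), the canister on its stand at (270,185), the black grip at (250,189) and the catch at (219,200). The wrench (175,213) and carton (173,170) are to the catch side, and the bearing is at (349,261). Next I'll build a metric top-down map from depth.

```bash
cat > h.py <<'E'
import numpy as np, cv2
from scipy.spatial.transform import Rotation as R
def q2R(q): return R.from_quat([q[1],q[2],q[3],q[0]])
def cloud(c):
    d=np.asarray(c["depth"],float); f=d.shape[0]/2/np.tan(np.radians(float(c["fovy"]))/2)
    v,u=np.mgrid[:d.shape[0],:d.shape[1]]
    p=np.stack([(u-c["cx"])/f*d,(v-c["cy"])/f*d,d],-1)
    p=q2R(c["attitude"]).apply(p.reshape(-1,3))+c["eye"]
    ok=d.reshape(-1)>0
    return p[ok],np.asarray(c["image"]).reshape(-1,3)[ok],np.stack([u,v],-1).reshape(-1,2)[ok]
E
python3 - <<'E'
from h import *
out=[]
for n in ["scene","side"]:
    c=np.load(f"pics/{n}0.npz"); p,col,uv=cloud(c)
    hsv=cv2.cvtColor(col[None],cv2.COLOR_BGR2HSV)[0].astype(int)
    roi=(np.hypot(p[:,0],p[:,1])>250)&(np.hypot(p[:,0],p[:,1])<900)&(p[:,2]<320)
    b=roi&(abs(p[:,2])<8); print(n,"bench z",np.median(p[b,2]),p[b,2].std())
    # topdown
    s=0.8; im=np.full((600,800,3),255,np.uint8); o=np.argsort(p[:,2])
    for i in o:
        if -20<p[i,2]<330:
            x=int((p[i,0]-200)*1.4); y=int((300-p[i,1])*1.0)
            a,bb=int((p[i,0]-150)*1.1),int((250-p[i,1])*1.1)
            if 0<=a<798 and 0<=bb<598: im[bb:bb+2,a:a+2]=col[i]
    out.append(im[:,:700])
    np.savez(f"pics/{n}_cl.npz",p=p,hsv=hsv,uv=uv)
    t=roi&(abs(p[:,2]-185)<6)&(hsv[:,2]>110)
    print("head top",t.sum(),cv2.minAreaRect(p[t,:2].astype(np.float32)),p[t].mean(0))
    t=roi&(abs(p[:,2]-20)<5)&(hsv[:,2]<90)
    print("plate",t.sum(),cv2.minAreaRect(p[t,:2].astype(np.float32)))
    t=roi&(abs(p[:,2]-50)<4)
    print("z50",t.sum(),np.median(p[t],0),cv2.minAreaRect(p[t,:2].astype(np.float32)))
    t=roi&(p[:,2]>260)&(hsv[:,2]<70); print("grip",t.sum(),p[t].mean(0) if t.any() else 0)
    t=roi&(abs(p[:,2]-149)<5); print("z149",t.sum(),np.median(p[t],0))
    t=roi&(p[:,2]>187)&(p[:,2]<205); print("z195",t.sum(),p[t][:40].round().tolist())
w=np.hstack([cv2.resize(i[:, :],(0,0),fx=.57,fy=.57) for i in out]); cv2.imwrite("pics/top.png",w); print(w.shape)
E
```

```text
scene bench z 1.1513768921350902 2.621036032208152
head top 1053 ((630.3652954101562, 171.92172241210938), (154.84458923339844, 68.90531921386719), 17.468677520751953) [638.97994168 176.09806548 185.52313782]
plate 3186 ((70.08255004882812, 10.7540283203125), (1391.7025146484375, 1296.6158447265625), 10.62701416015625)
z50 1401 [479.05221677 190.81615479  50.58119657] ((35.029876708984375, 40.62451171875), (1373.90869140625, 1191.1812744140625), 13.622103691101074)
grip 2180 [-312.7419344   113.31629176  290.06309047]
z149 789 [-483.74302389   49.8496407   149.28220682]
z195 1148 [[-492.0, -287.0, 188.0], [-488.0, -280.0, 192.0], [-483.0, -273.0, 197.0], [-491.0, -272.0, 193.0], [-481.0, -262.0, 202.0], [-492.0, -263.0, 196.0], [-485.0, -255.0, 202.0], [-485.0, -250.0, 203.0], [-493.0, -249.0, 200.0], [-490.0, -243.0, 204.0], [-492.0, -239.0, 204.0], [-494.0, -236.0, 204.0], [-485.0, -277.0, 190.0], [-492.0, -271.0, 189.0], [-484.0, -263.0, 195.0], [-487.0, -259.0, 195.0], [-487.0, -255.0, 197.0], [-480.0, -247.0, 202.0], [-487.0, -241.0, 201.0], [-487.0, -236.0, 203.0], [-492.0, -23
[... 1274 characters left out ...]
0, -34.0, 200.0], [627.0, -27.0, 198.0], [626.0, -31.0, 196.0], [621.0, -29.0, 199.0], [623.0, -38.0, 193.0], [629.0, -30.0, 191.0], [626.0, -30.0, 192.0], [623.0, -32.0, 192.0], [624.0, -39.0, 188.0], [627.0, -26.0, 190.0], [625.0, -29.0, 190.0], [609.0, 84.0, 204.0], [602.0, 78.0, 203.0], [608.0, 86.0, 201.0], [604.0, 86.0, 203.0], [603.0, 82.0, 201.0], [603.0, 78.0, 198.0], [608.0, 86.0, 198.0], [606.0, 84.0, 197.0], [605.0, 80.0, 195.0], [602.0, 79.0, 196.0], [608.0, 86.0, 194.0], [605.0, 85.0, 194.0], [603.0, 83.0, 195.0], [603.0, 78.0, 191.0], [609.0, 86.0, 190.0], [604.0, 86.0, 192.0], [603.0, 83.0, 191.0], [602.0, 80.0, 189.0], [472.0, 8.0, 197.0], [468.0, 10.0, 200.0]]
(342, 798, 3)
```

View pics/top.png

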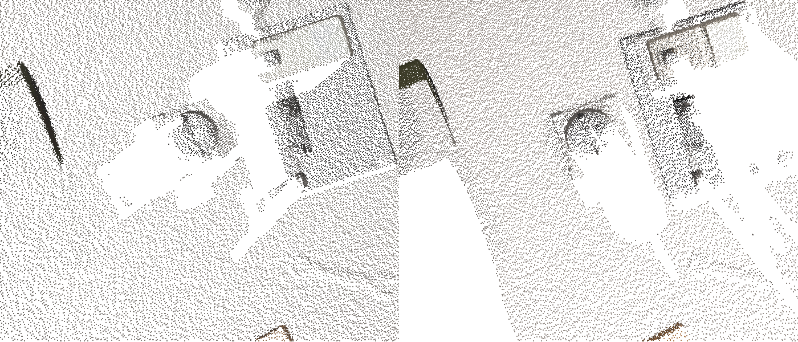

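The map shows the press yawed about 17.5° with its origin near (611,76), and the canister near (470,40). Now I'll do refined fits.

Run:
```python
from h import *
from scipy.optimize import least_squares
yaw=np.radians(17.5); O=np.array([610.7,76.5])
Rm=np.array([[np.cos(yaw),-np.sin(yaw)],[np.sin(yaw),np.cos(yaw)]])
for n,dz in [("scene",1.15),("side",-1.7)]:
    d=np.load(f"pics/{n}_cl.npz"); p=d["p"].copy(); hsv=d["hsv"]
    l=(p[:,:2]-O)@Rm; z=p[:,2]-dz
    box=lambda a,b,c,e,f,g:(l[:,0]>a)&(l[:,0]<b)&(l[:,1]>c)&(l[:,1]<e)&(z>f)&(z<g)
    print("==",n,"(local frame of guess)")
    def rep(k,t): print(k,t.sum(),l[t].min(0).round(1),l[t].max(0).round(1),np.median(z[t]).round(1)) if t.any() else print(k,0)
    def rect(k,t): 
        if t.sum()>5:
            r=cv2.minAreaRect(l[t].astype(np.float32)); print(k,t.sum(),np.round(r[0],1),np.round(r[1],1),round(r[2],2))
    rect("head",box(-60,160,20,150,181,190)&(hsv[:,2]>100))
    rect("plate",box(-100,170,-160,160,16,24))
    rect("stand",box(-240,-75,-80,80,46,54))
    rep("grip",box(-60,60,-50,50,262,320))
    rep("tab",box(-60,60,-165,-80,175,225)); t=box(-60,60,-165,-80,205,225)
    if t.any(): print(" tab top med",np.median(l[t],0),z[t].max())
    t=box(-220,-80,-80,80,65,135)
    if t.sum()>20:
        s=least_squares(lambda q:np.hypot(l[t,0]-q[0],l[t,1]-q[1])-40,[-150,0],loss="soft_l1"); print("can",t.sum(),s.x.round(1),np.abs(s.fun).mean())
    t=box(-230,-70,-90,90,186,205)
    if t.sum()>4:
        c=np.median(l[t],0);u,sv,vt=np.linalg.svd(l[t]-l[t].mean(0)); pr=(l[t]-l[t].mean(0))@vt[0]
        print("bar",t.sum(),l[t].mean(0),"dir deg",np.degrees(np.arctan2(vt[0,1],vt[0,0])),pr.min(),pr.max(),"mid",l[t].mean(0)+vt[0]*(pr.min()+pr.max())/2,"zmax",z[t].max())
```

```text
== scene (local frame of guess)
head 986 [47.5 85.5] [ 68.2 154.8] 89.86
plate 2484 [33.8  0.4] [211.5 268.9] 0.02
stand 262 [-155.2    0.6] [110.4 110. ] 1.58
grip 183 [-16.  -16.4] [18.1 16.8] 293.1
tab 55 [ -25.  -122.7] [  -8.7 -106.7] 200.9
 tab top med [ -13.42407508 -114.24553661] 220.32568860958563
can 296 [-161.5    4.4] 1.0566505536689896
bar 82 [-158.97222914    5.39916664] dir deg 99.4904006592911 -36.632466854048275 36.41244996358674 mid [-158.95409068    5.29066386] zmax 204.30880245628666
== side (local frame of guess)
head 777 [44.6 88.6] [ 69.  153.2] 89.87
plate 1301 [32.8  3.2] [273.2 212.2] 89.9
stand 396 [-156.3    4.2] [110.6 113.9] 0.86
grip 191 [-21.6 -13.1] [15.2 21.9] 288.3
tab 48 [ -24.3 -116.2] [ -11.3 -103. ] 201.2
 tab top med [ -18.29119965 -109.80526245] 219.03940910347075
can 427 [-160.3    6.7] 1.0522470667814887
bar 67 [-162.27035271   14.6739579 ] dir deg 99.2974157210761 -39.35461280147887 30.003823640884004 mid [-161.51499919   10.05998396] zmax 201.58947429764072
```

```bash
cat >> h.py <<'E'
from rig import bot
YAW=17.5; O=np.array([610.7,76.5]); 
Rp=R.from_euler("z",YAW,degrees=True)
OFF=np.array([-1.5,1.7,0])            # press origin in guess frame
def W(x,y,z): return Rp.apply(np.array([x,y,z])+OFF)+[*O,0]   # press frame -> world
def q(deg):                            # tool down, jaw axis at press-frame angle deg; pick half turn nearest
    a=np.radians(deg+YAW); x=np.array([np.cos(a),np.sin(a),0]); y=np.array([0,0,-1.])
    s=R.from_matrix(np.stack([x,y,np.cross(x,y)],1)).as_quat(); return np.array([s[3],*s[:3]])
def best(pos,deg):
    now=np.array(bot.read_state()["joint_positions"]); c=[]
    for d in (deg,deg+180):
        j=bot.ik(pos,q(d))
        if j is not None: c.append((abs(np.array(j)-now).max(),d,j))
    c.sort(key=lambda t:t[0]); print([(round(a,2),d,np.round(j,2)) for a,d,j in c]); return q(c[0][1])
def st(m=""):
    s=bot.read_state(); print(m,"t",round(s["clock"],2),"tcp",np.round(s["ee_pos"],1),"F",np.round(s["ft_force"],1),"w",round(s["grip_width"],1)); return s
def snap(name,fn,crop=None,k=2):
    c=bot.read_camera(name); i=c["image"]
    if crop: i=i[crop[1]:crop[3],crop[0]:crop[2]]; i=cv2.resize(i,None,fx=k,fy=k,interpolation=cv2.INTER_CUBIC)
    cv2.imwrite("pics/"+fn,i); return c
E
python3 - <<'E'
from h import *
P=W(-158.5,4.3,0)  # guess-frame (-160,6)
o=best(P+[0,0,300],9.4)
bot.move_to(P+[0,0,300],o); st("hover")
bot.servo_line(P+[0,0,196],speed=120,until_force=8); st("down")
bot.move_gripper(5,60); st("grip")
bot.servo_line(P+[0,0,206],speed=40); st("lift10")
snap("side","lift.png",(140,100,340,300),3)
E
```

```text
[(np.float64(1.17), 9.4, array([-0.01,  0.05,  1.69, -0.  ,  1.39, -0.47]))]
hover t 2.15 tcp [456.4  33.5 299.9] F [ 1.2 -0.4 -0.5] w 85.1
down t 3.17 tcp [456.6  34.1 196.6] F [-0.6  0.6  0.1] w 85.4
grip t 3.87 tcp [456.3  34.1 196.1] F [-2.9 -0.4  3.4] w 7.9
lift10 t 4.27 tcp [456.3  34.1 206. ] F [-0.4 -0.3 -6.7] w 8.1
```

View pics/lift.png

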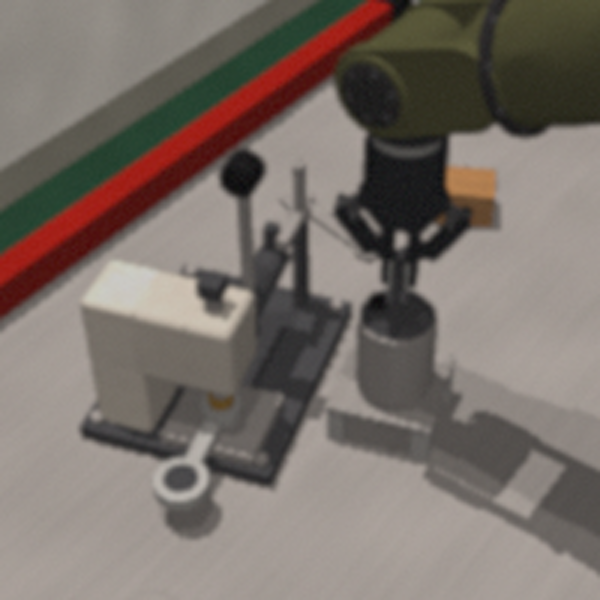

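The canister is held by its bar (crop 400,260) and lifted clear and upright. Next I'll carry it to the stand's +y side and set it down.

Run:
```python
from h import *
P=W(-158.5,4.3,0); D=W(-155.5,109.5,0)
bot.servo_line(P+[0,0,250],speed=100)
bot.servo_line(D+[0,0,250],speed=100); bot.dwell(.3); st("over")
bot.servo_line(D+[0,0,160],speed=80); st()
print(bot.servo_line(D+[0,0,144],speed=15,until_force=4)); st("touch")
bot.dwell(.3)
bot.move_gripper(40); st("open")
bot.servo_line(D+[0,0,300],speed=100); bot.move_gripper(85); st("up")
c=snap("scene","placed.png",(170,110,370,310),3)
p,col,uv=cloud(c); l=Rp.inv().apply(p-[*O,0])-OFF
t=(abs(l[:,0]+155)<60)&(abs(l[:,1]-110)<55)&(l[:,2]>15)&(l[:,2]<85)
from scipy.optimize import least_squares
s=least_squares(lambda v:np.hypot(l[t,0]-v[0],l[t,1]-v[1])-40,[-155,110],loss="soft_l1"); print("can",t.sum(),s.x.round(1),abs(s.fun).mean())
```

```text
over t 6.41 tcp [427.6 135.1 250. ] F [-0.3  0.5 -6.1] w 7.9
 t 7.68 tcp [427.8 135.4 160.5] F [ 0.2  0.4 -5.9] w 8.1
True
touch t 8.54 tcp [427.4 135.3 146.1] F [-2.  -1.   6.9] w 7.9
open t 9.25 tcp [426.8 135.2 145.2] F [-0.1 -0.3  0.6] w 40.1
up t 11.47 tcp [427.5 135.3 300. ] F [-0.7  0.2 -0.3] w 85.0
can 257 [-156.8  107.8] 0.9867001218261584
```

View pics/placed.png

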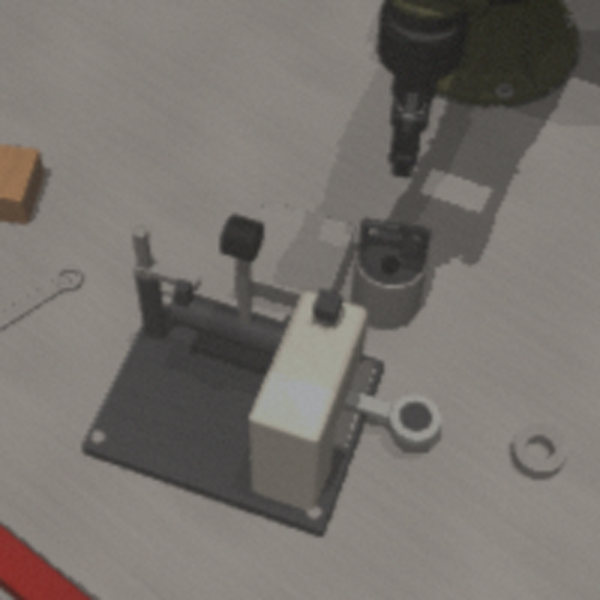

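The canister stands upright on the bench about 12 mm beside the stand (crop 390,280), and it has been released. Next, the catch.

Run:
```python
from h import *
r=52
T=lambda a,dz=0:W(-14.5,-114.5-r*np.sin(a),150+r*np.cos(a)+dz)
bot.servo_line(W(-155.5,109.5,360),speed=200)
o=best(T(0,150),0)
bot.move_to(T(0,150),o); bot.move_gripper(45); st("hover")
print(bot.servo_line(T(0),speed=100,until_force=8)); st("down")
bot.move_gripper(5,20); st("grip")
for a in np.arange(.15,1.36,.15):
    bot.servo_line(T(a),speed=60); s=st(f"{a:.2f}")
    if a>0.9 and np.linalg.norm(s["ft_force"])>25: break
bot.dwell(.2); st("end"); 
snap("scene","catch.png",(170,110,370,310),3)
```

```text
[(np.float64(0.51), 0, array([-0.12,  0.44,  1.1 , -0.  ,  1.6 , -0.42]))]
hover t 13.47 tcp [629.3 -35.7 352.1] F [1.5 0.4 0.1] w 45.0
False
down t 15.12 tcp [629.6 -35.9 202.6] F [0.3 0.5 0.1] w 44.8
grip t 15.52 tcp [628.8 -36.1 202.3] F [-7.3 -1.7  5.3] w 11.3
0.15 t 15.8 tcp [631.1 -43.7 201.5] F [-7.4 -2.6  2.5] w 12.1
0.30 t 16.08 tcp [633.3 -51.1 199.6] F [-6.3 -3.7  1.8] w 11.7
0.45 t 16.37 tcp [635.6 -58.  196.7] F [-6.1 -3.8  1.1] w 11.6
0.60 t 16.65 tcp [637.6 -64.6 192.9] F [-5.5 -3.1  2.3] w 11.9
0.75 t 16.93 tcp [639.5 -70.5 188. ] F [-6.4 -4.1  1.1] w 11.6
0.90 t 17.22 tcp [641.1 -75.6 182.3] F [-5.8 -5.1  1.6] w 11.6
1.05 t 17.5 tcp [642.4 -79.9 175.9] F [-6.1 -6.1  1.9] w 11.5
1.20 t 17.78 tcp [643.4 -83.2 168.8] F [-5.1 -6.   1.9] w 11.4
1.35 t 18.07 tcp [644.1 -85.4 161.3] F [-5.  -7.6  1.9] w 11.7
end t 18.27 tcp [644.1 -85.4 161.3] F [-4.5 -6.9  1.7] w 11.8
```

View pics/catch.png

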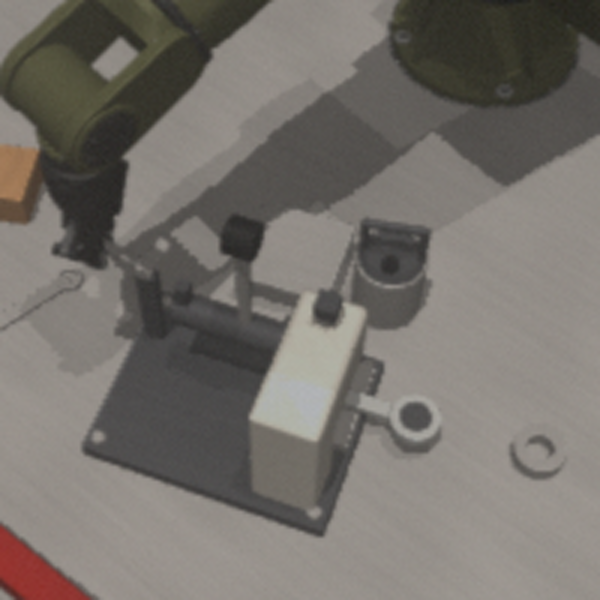

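The tab follows the fingers and the nose has risen, but the force shows no clear stop. I'll keep pressing down until it reacts.

Run:
```python
from h import *
p=np.array(st()["ee_pos"])
print(bot.servo_line(p+[0,0,-12],speed=20,until_force=10)); st("pressed")
bot.dwell(.2); c=snap("scene","x.png"); st()
bot.move_gripper(35); s=st("open")
p=np.array(s["ee_pos"])
bot.servo_line(p+[0,0,140],speed=150); st("up")
c=snap("scene","catch2.png",(190,130,310,250),5)
d=snap("side","catch2s.png",(190,130,310,250),5)
for c in (c,d):
    p,col,uv=cloud(c); l=Rp.inv().apply(p-[*O,0])-OFF
    t=(abs(l[:,0]+15)<14)&(l[:,1]<-125)&(l[:,1]>-195)&(l[:,2]>140)&(l[:,2]<230)
    print("tab pts",t.sum()); 
    if t.sum()>4:
        print("ymin",l[t,1].min(),"slope->angle",np.pi/2-np.arctan(-np.polyfit(l[t,1],l[t,2],1)[0]),np.c_[l[t,1],l[t,2]].round().tolist()[:30])
i=np.hstack([cv2.resize(cv2.imread(f"pics/{f}.png"),(400,400)) for f in("catch2","catch2s")]);cv2.imwrite("pics/catch3.png",i)
```

```text
t 18.32 tcp [644.1 -85.4 161.3] F [-5.2 -6.9  1.1] w 11.5
True
pressed t 18.73 tcp [644.2 -86.1 156.2] F [-4.4  1.2  5.4] w 11.9
 t 18.98 tcp [644.2 -86.1 156.2] F [-3.1 -0.2  6. ] w 11.7
open t 19.33 tcp [644.  -86.  155.1] F [0.  0.5 0.1] w 35.3
up t 20.42 tcp [643.8 -86.  294. ] F [-0.2 -0.4 -0.1] w 34.9
tab pts 89
ymin -177.4717573891114 slope->angle 1.2454106457281804 [[-177.0, 175.0], [-173.0, 178.0], [-177.0, 179.0], [-175.0, 177.0], [-171.0, 178.0], [-169.0, 176.0], [-166.0, 177.0], [-174.0, 181.0], [-172.0, 180.0], [-171.0, 175.0], [-168.0, 175.0], [-164.0, 178.0], [-162.0, 175.0], [-161.0, 170.0], [-177.0, 170.0], [-172.0, 175.0], [-170.0, 173.0], [-167.0, 173.0], [-165.0, 172.0], [-162.0, 172.0], [-159.0, 171.0], [-157.0, 171.0], [-154.0, 170.0], [-177.0, 165.0], [-171.0, 173.0], [-170.0, 169.0], [-167.0, 169.0], [-162.0, 174.0], [-160.0, 172.0], [-157.0, 173.0]]
tab pts 54
ymin -174.74816773365228 slope->angle 1.2897112638273847 [[-173.0, 174.0], [-172.0, 175.0], [-175.0, 174.0], [-169.0, 173.0], [-168.0, 174.0], [-170.0, 173.0], [-172.0, 173.0], [-164.0, 172.0], [-163.0, 173.0], [-166.0, 172.0], [-166.0, 173.0], [-171.0, 170.0], [-162.0, 169.0], [-163.0, 169.0], [-161.0, 171.0], [-165.0, 170.0], [-174.0, 163.0], [-157.0, 169.0], [-153.0, 173.0], [-161.0, 167.0], [-161.0, 168.0], [-153.0, 167.0], [-151.0, 169.0], [-154.0, 168.0], [-155.0, 168.0], [-162.0, 164.0], [-148.0, 167.0], [-150.0, 167.0], [-149.0, 168.0], [-153.0, 166.0]]
```

View pics/catch3.png

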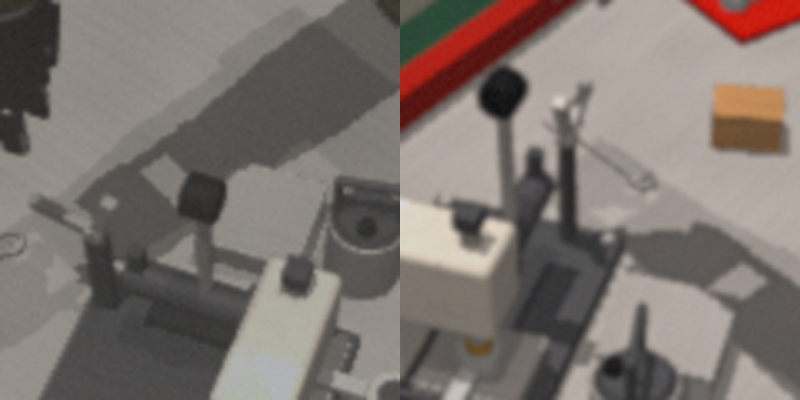

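The catch tab is fully out, with its slope giving 1.25 to 1.29 rad. Next, the lever.

Run:
```python
from h import *
G=lambda a,r=160:W(-r*np.sin(a),0,120+r*np.cos(a))
p=np.array(bot.read_state()["ee_pos"]); bot.servo_line([p[0],p[1],400],speed=200)
o=best(W(0,0,400),90)
bot.move_to(W(0,0,400),o); bot.move_gripper(75); st("hover")
print(bot.servo_line(G(0),speed=100,until_force=8)); st("down")
bot.move_gripper(20,50); st("grip")
ok=True
for a in np.arange(.1,1.11,.1):
    if bot.servo_line(G(a),speed=70,until_force=25): print("stopped",a); ok=False
    s=st(f"{a:.1f}")
    if not ok: break
```

```text
[(np.float64(1.32), 90, array([ 0.07,  0.4 ,  1.05, -0.  ,  1.69, -1.81])), (np.float64(1.83), 270, array([ 0.07,  0.4 ,  1.05, -0.  ,  1.69,  1.33]))]
hover t 22.86 tcp [608.8  77.6 400. ] F [-0.8  0.2  0.4] w 74.7
False
down t 24.21 tcp [608.9  77.7 280.7] F [-0.   0.4  0. ] w 74.8
grip t 24.67 tcp [608.9  77.4 280.3] F [-0.4 -2.8  2.8] w 31.2
0.1 t 25.04 tcp [593.7  72.7 279.6] F [ 4.5 -1.7  2. ] w 31.3
0.2 t 25.42 tcp [578.8  68.  277.2] F [ 3.4 -2.5  3.5] w 31.4
0.3 t 25.79 tcp [564.   63.4 273.4] F [ 4.3 -2.1  3.7] w 31.4
0.4 t 26.17 tcp [549.8  58.9 268.1] F [ 4.3 -2.7  4.6] w 31.4
0.5 t 26.54 tcp [536.1  54.6 261.3] F [ 3.6 -2.   5.9] w 31.5
0.6 t 26.92 tcp [523.2  50.5 253.1] F [ 3.  -2.2  7.8] w 31.7
0.7 t 27.29 tcp [511.   46.7 243.4] F [ 1.7 -2.2  8.6] w 31.5
0.8 t 27.67 tcp [499.8  43.2 232.5] F [ 1.2 -2.6  8.9] w 31.7
0.9 t 28.04 tcp [489.7  40.  220.4] F [ 0.8 -2.1  9.4] w 31.5
1.0 t 28.42 tcp [480.9  37.2 207.4] F [ 0.9 -2.8  7.9] w 31.3
1.1 t 28.79 tcp [473.3  34.8 193.5] F [ 0.6 -1.9  8.4] w 31.6
```

Now I'll press gently past this point until the stop reacts.

Run:
```python
from h import *
G=lambda a,r=160:W(-r*np.sin(a),0,120+r*np.cos(a))
print(bot.servo_line(G(1.2),speed=20,until_force=15)); st("stop")
bot.dwell(.5); s=st("held")
l=Rp.inv().apply(s["ee_pos"]-np.array([*O,0]))-OFF; print("angle",np.arctan2(-l[0],l[2]-120),np.hypot(l[0],l[2]-120))
a=snap("scene","e1.png",(180,110,330,280),1); b=snap("side","e2.png",(160,130,310,300),1)
i=np.hstack([cv2.resize(cv2.imread(f"pics/{f}.png"),(400,453),interpolation=cv2.INTER_CUBIC) for f in("e1","e2")]);cv2.imwrite("pics/end.png",i)
```

```text
True
stop t 29.4 tcp [469.3  33.5 184.1] F [-0.9  0.9 10.9] w 31.5
held t 29.9 tcp [469.3  33.5 184. ] F [-0.7 -0.3 12.1] w 31.7
angle 1.158455439849341 159.713083830846
```

View pics/end.png

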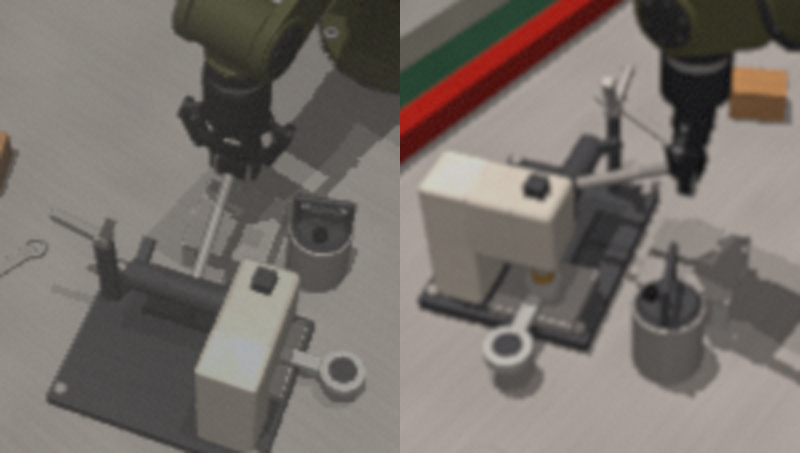

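The lever is down and the canister and catch are undisturbed. The static force is only 12 N though, so I'll push slightly further to confirm the lever is on its stop.

Run:
```python
from h import *
p=np.array(bot.read_state()["ee_pos"]); t=Rp.apply([-np.cos(1.12),0,-np.sin(1.12)])
for k in (1.5,3,4.5):
    r=bot.servo_line(p+t*k,speed=10,until_force=22); bot.dwell(.3); s=st(f"{k} {r}")
    f=-np.dot(s["ft_force"],t); print("tangential resist",round(f,1))
    if r or f>25: break
def drum(c):
    p,col,uv=cloud(c); l=Rp.inv().apply(p-[*O,0])-OFF
    t=(abs(l[:,1])<9)&(l[:,0]>-122)&(l[:,0]<-35)&(l[:,2]>110)&(l[:,2]<215)
    f=np.polyfit(l[t,0],l[t,2],1); print("rod pts",t.sum(),"angle",np.arctan2(1,-f[0]) if 0 else np.pi/2-np.arctan(-f[0]),f)
for n in("scene","side"): drum(bot.read_camera(n))
```

```text
1.5 False t 30.55 tcp [469.2  33.5 183.9] F [-1.  -0.5 13.9] w 31.9
tangential resist 12.0
3 False t 31.15 tcp [469.1  33.4 183.5] F [-3.3  0.1 23.1] w 31.4
tangential resist 19.5
4.5 False t 31.75 tcp [468.9  33.4 183. ] F [-4.5  1.3 31.1] w 31.4
tangential resist 26.3
rod pts 145 angle 1.1236215530264002 [ -0.47957533 128.14726291]
rod pts 116 angle 1.1107118398498208 [ -0.495554  122.1449518]
```

Run:
```python
from h import *
st("final"); bot.finish_job()
```

```text
final t 31.85 tcp [468.9  33.3 183. ] F [-4.   0.8 30. ] w 31.8
the job is handed in; nothing more can be done
```

The job is done and handed in at about 32 s, with the arm still holding the lever down on its stop.

- **Canister:** I lifted it by its handle, set it upright on the bench with about 12 mm between it and the stand, and let go. It was still standing upright in the last pictures.
- **Catch:** I swung it out and pressed until it reacted. With the gripper away, the tab slope read 1.25 rad in one camera and 1.29 in the other, against a stop at 1.25.
- **Lever:** I then gripped it and pulled it down until it stopped moving. Over the last 1 mm the resistance rose from 12 to 26 N. The rod angle read 1.12 and 1.11 rad in the two cameras, against a stop at 1.1.
- **Bystanders:** I never moved near the wrench, carton or bearing to touch them. I did not compare their positions numerically at the end.

**Disagreement:** the tool position put the grip at about 1.16 rad, roughly 9 mm past the nominal stop. I put this down to the 2–3 mm frame error and a small shift of the drum between the pads. The camera angles and the stiff reaction both say the lever was on its stop.

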